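# Set the kiosk's checking cradle on a camera battery, taking up the slide's play

### The job

Draw the sliding stop of the checking cradle well back by its finger grip, lay the grey camera battery pack flat in the channel between stop and sprung pin, then bring the stop up behind it and set the pin to its mark: thick brass shoulder just level with the face of the black block (about 6 N on the battery). The grip has play, so the setting counts only if the last movement was towards the pin and the grip is left with its play taken up that way; if you go past the mark, back right off and come up again. Press gently, never forcing the pin hard against its end, and leave the bell, the clock movement and the bulb where they are.

Things in the scene. Friction and masses are not known exactly. Their poses are not given: they have to be found in the camera images.
- cradle: Checking cradle, fixed: grey plate 90 (x) x 215 (y) x 18 mm, y = -90 to +125. Origin at table height under the channel's centre line; y runs along the channel towards the sprung pin (closing direction). Channel floor 18 mm up, 44 mm wide between steel strips 7 mm wide, 5 mm high, y = -88 to +82. At the +y end stands a black block 56 x 36 x 42 mm high, its place along y uncertain by +-7 mm.
- pin_nominal (a point): Nominal tip of the free brass pin: y = 72, z = 31 mm in the cradle frame. The point is on the cradle; the real block and pin sit up to 7 mm nearer or farther along y and are not measured. The pin sticks 10 mm out of the block: slim tip 5 mm (12 dia.), then thick shoulder (20 dia.) 5 mm proud. Mark = pushed in 5 mm. Spring 2 N at first touch + 0.8 N/mm (6 N at mark), hard end at 8.5 mm.
- stop: Sliding stop: steel block 40 x 40 x 28 mm in the channel, rubbing with about 9 N so that it stays where left. Origin: centre of its underside, on the channel floor, axes as the cradle's; face 20 mm from it towards +y, with a domed steel button 2 mm proud in it, 13 mm up, that meets the battery. The origin travels from y = -55 (fully back) to +30 mm in the cradle frame. At the start it is too far forward for the battery to fit.
- grip_mid (a point): Middle of the finger grip on the stop: black upright fin 30 (x) x 12 (y) mm, its top 18 mm above this point; this point is 58 mm above the stop's underside; two lugs reach 24 mm below it. The grip has 10 mm of play: it slides (about 1.5 N) from 5 mm behind to 5 mm ahead (+y) of the stop's origin before it carries the stop along. Play taken up towards the pin = the +5 mm end.
- battery_mid (a point): Centre of the loose grey camera battery pack, a flat block 38 (x) x 62 (y, long) x 26 mm high, about 75 g, lying flat on the ledge at the start; z up, y along its length; either end may point to the pin.
- bell: Chrome desk bell with push button, 82 mm diameter, 58 mm high, origin under its middle; leave alone.
- clock: Black plastic clock movement, 56 x 56 x 16 mm with a short brass shaft, origin under its middle; leave alone.
- bulb: Frosted tubular oven bulb lying in a square cardboard sleeve, 100 mm long along its y, 28 mm high, origin under its middle; leave alone.
Things that resemble listed ones, but are neither listed nor needed, are in the scene too. Several things have the shape of the cradle; the one meant has the colours described above.

How it is judged:
By the outcome, as a careful person would: the job done as asked, in the order asked, and still so for the second after the job is handed in, with the robot touching nothing.
It also fails if it takes over 67 s, if anything falls off the work surface, if the arm or the gripper's body presses on something with over 40 N, if the wrist force passes 120 N, or if a joint passes its speed limit or range.

### The arm

A 6-joint arm with a two-finger parallel gripper is mounted at the origin on the work surface. World frame = base frame: x ahead of the robot, y to its left, z up, the work surface at z = 0. Lengths are in m, angles in rad, forces in N, time in s.
With the tool pointing down it reaches from about 0.25 to 0.725 m from the base axis. Payload 4 kg.
Tool frame: the origin (TCP) lies midway between the tips of the shut fingers; the grasp point (between the pads) lies 19 mm behind it; z points along the fingers, y is the line along which they close (so a half turn about z gives the same grasp; the last joint's range is limited). The gripper opens to 85 mm and grips with 20 to 120 N. Pads are 22 mm wide; open, the fingers measure 114 mm over their backs; the gripper's body (76 mm by 85 mm) begins 54 mm behind the grasp point. The pads swing forward as they close: fully open they stand 13 mm farther back than shut.
Start: joints at [1.266, 0.241, 0.005, 1.335, 0, 1.571], TCP at [0.15, 0.477, 0.231] pointing down, gripper open.
Joint ranges: [-2.72, 2.72], [-1.05, 1.87], [-1.09, 1.28], [-1.99, 2.15], [-1.42, 1.44], [-3.14, 3.14]. Speed limits (rad/s): [2.79, 2.79, 3.14, 3.14, 3.14, 3.14].

### API

Orientations are given as a unit quaternion [x, y, z, w].
In Python, from workcell import status, camera, get_calibration, ticket gives the robot as it stands.
- The arm moves only by the shell command python3 -m creep 'ROWS' [OPENING]. ROWS is JSON, a list of rows, each a list of 6 numbers: the shift along the world's x, y, z in cm, then the turn, a rotation vector about the world's x, y, z in degrees. A call has 1 to 8 rows; each row shifts and turns the commanded pose from where the row before left it; what a row does not reach is not made up. A row lasts 1/10 s, in which the tool goes at most 50 mm and 8.59 degrees, less where a joint would pass 70% of its speed; a pose out of reach is approached as far as the arm can. A call is refused whole if a number of a shift passes 5 or a number of a turn 8.59, either way. A call with a gripper value outside its range is refused whole. OPENING is the opening, from -1 (shut) to 1 (fully open), so that 0 is half open, set as the call begins (- or left out, the last holds). The fingers move at their own pace and stop on an object; the grip force is fixed at half the most. Time passes only in rows, so rows that do not move let the fingers close. It gives the time, the measured TCP pose, the force, the opening and the grip force at its end, in the units of the state.
- status.get_obs(): the state, without advancing time (a new reading comes with each control period).
- camera(name): name is "scene" or "top" or "wrist"; returns the picture (400x640x3 uint8, red, green, blue); there is no depth.
- get_calibration(name): a dict with "fx", "fy", "cx", "cy" (pixels), "k1" (the pictures are not rectified: a ray, as slopes to the right and down, at radius r is drawn at 1 + k1 r^2 times it, then the intrinsics apply), "rvec" (rotation vector, rad) and "tvec" (3), from world to camera coordinates, as OpenCV has them; the wrist camera has in their place "tool_from_camera" (4x4, takes a point from camera to tool coordinates, whose origin is the TCP and whose axes are the flange's). Camera axes: x right, y down, z forward; pixel columns grow to the right and rows downward; lengths in m; the calibration is good to about 2 mm. A picture is of the moment at which its call begins: read the wrist's pose just before it. get_calibration takes no time and is no camera call.
- ticket.job_done(): hands the job in; it is judged then, once.
The state is a dict: "clock": time; "joint_pos": joint angles; "joint_vel": joint speeds; "tau": joint torques, N m; "eef_pos": TCP position; "tool_rot": TCP orientation; "ft_force": force on the tool from outside, world axes, zero at the start; "ft_torque": the same for the moment, N m; "grip_width": finger opening in m; "grasp_force": force on a finger pad.
Only numpy, scipy, OpenCV 4.12 (cv2) and the standard library are available. Lean on these libraries where they do the work, as an engineer would, in place of code of your own. Each camera call takes 0.05 s, during which the arm holds its last target. There are 200 camera calls.

## Working session

There is one attempt and no reset: what is moved stays moved. The work goes in short steps, Python scripts to look and compute and a shell command to move; the robot and the scene stay as the last step left them, time stands still between calls to the robot, and variables do not carry over. Pictures are saved under pics/ and viewed, at most 10 in all, crops included, and the job is handed in when it is done.

```bash
ls; mkdir -p pics
cat > h.py <<'E'
import numpy as np, cv2
from workcell import status, camera, get_calibration, ticket
from scipy.spatial.transform import Rotation as R
def snap(n,f):
    im=camera(n); cv2.imwrite('pics/'+f,im[:,:,::-1]); return im
def ext(n,obs=None):
    c=get_calibration(n)
    if n=='wrist':
        obs=obs or status.get_obs()
        T=np.eye(4);T[:3,:3]=R.from_quat(obs['tool_rot']).as_matrix();T[:3,3]=obs['eef_pos']
        W=T@np.array(c['tool_from_camera']); return c,W[:3,:3],W[:3,3]
    Rm=R.from_rotvec(np.ravel(c['rvec'])).as_matrix(); return c,Rm.T,-Rm.T@np.ravel(c['tvec'])
def ray(n,u,v,obs=None):
    c,Rw,o=ext(n,obs)
    d=np.array([(u-c['cx'])/c['fx'],(v-c['cy'])/c['fy']]); s=d.copy()
    for _ in range(20): s=d/(1+c['k1']*(s@s))
    return o,Rw@np.array([*s,1])
def at_z(n,u,v,z,obs=None):
    o,d=ray(n,u,v,obs); return o+d*(z-o[2])/d[2]
def proj(n,P,obs=None):
    c,Rw,o=ext(n,obs); q=Rw.T@(np.array(P)-o); s=q[:2]/q[2]; s=s*(1+c['k1']*(s@s))
    return np.array([c['fx']*s[0]+c['cx'],c['fy']*s[1]+c['cy']])
E
python3 - <<'E'
from h import *
a=snap('top','top0.png'); b=snap('scene','scene0.png')
print(ext('top')[2],ext('scene')[2]); print(status.get_obs())
E
```

```text
pics
[0.45677261 0.01541194 0.98176333] [ 1.0653053  -0.54042706  0.60539304]
{'clock': 0.1, 'joint_pos': array([ 1.26602330e+00,  2.41338233e-01,  3.85382852e-03,  1.33522858e+00,
       -3.79380078e-05,  1.57080498e+00]), 'joint_vel': array([ 0.00049238, -0.00181313,  0.00190384, -0.00132796, -0.0003145 ,
        0.00086091]), 'tau': array([-4.90019477e-05, -3.73138154e+01,  2.53009343e+01,  1.08887174e-02,
       -2.39807952e-05,  4.34769788e-06]), 'eef_pos': array([0.14987532, 0.47640098, 0.23049975]), 'tool_rot': array([ 1.51801609e-01,  9.88410518e-01, -9.50102562e-04, -1.26718433e-04]), 'ft_force': array([ 0.74139813,  0.30732097, -0.60568592]), 'ft_torque': array([-0.0116683 ,  0.01349515,  0.05856528]), 'grasp_force': 0.0, 'grip_width': 0.08561537715397721}
```

View pics/top0.png

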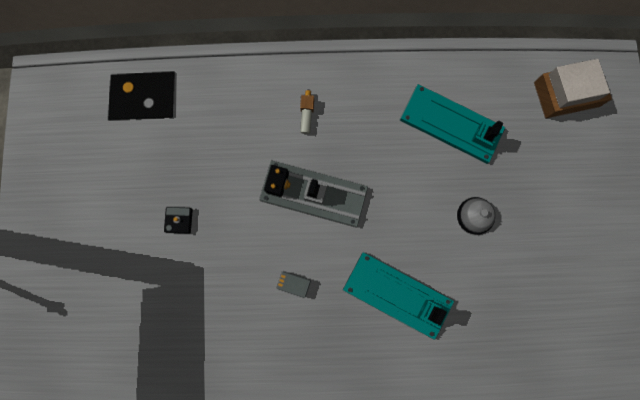

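View pics/scene0.png

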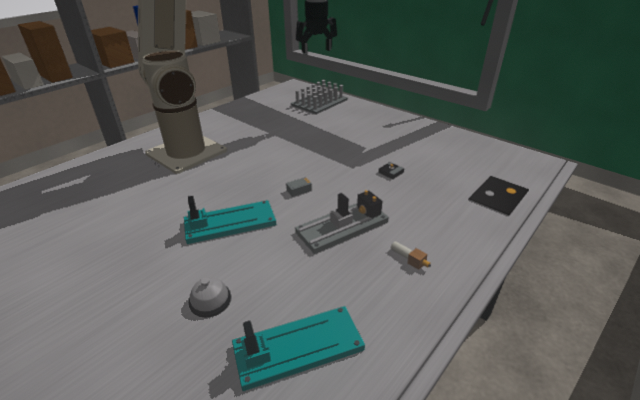

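The grey cradle with the black block is at top (315,193). The two teal ones at (453,123) and (400,295) have the wrong colour. The battery candidate is the grey block at (295,284). I'll confirm both in one crop.

Run:
```python
from h import *
a=cv2.imread('pics/top0.png'); b=cv2.imread('pics/scene0.png')
A=cv2.resize(a[150:305,250:380],None,fx=3.8,fy=3.8,interpolation=cv2.INTER_CUBIC)
B=cv2.resize(b[165:255,270:400],(300,208),interpolation=cv2.INTER_CUBIC)
c=np.zeros((600,800,3),np.uint8); c[:A.shape[0],:A.shape[1]]=A[:600]; c[:208,500:]=B
cv2.imwrite('pics/crop1.png',np.clip(c*1.6,0,255).astype(np.uint8))
for p in [(273,161),(370,186),(360,227),(261,200)]: print(p,at_z('top',*p,.018))
for p in [(295,284)]: print(p,at_z('top',*p,.026))
```

```text
(273, 161) [0.694058   0.12097355 0.018     ]
(370, 186) [ 0.63420312 -0.08411875  0.018     ]
(360, 227) [ 0.5476083  -0.05971064  0.018     ]
(261, 200) [0.61030398 0.14722529 0.018     ]
(295, 284) [0.43324756 0.07797837 0.026     ]
```

View pics/crop1.png

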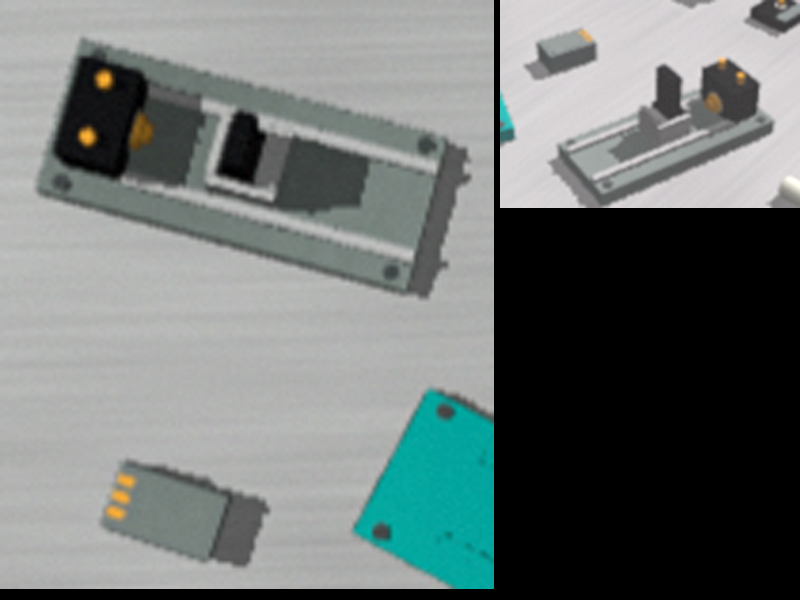

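Confirmed in the crop: grey plate, black block with brass pin at crop (145,130), stop with a black fin at (240,145), and a grey battery with contacts at (170,510). Next, the poses.

Run:
```python
from h import *
from scipy.optimize import least_squares
f=lambda p:(250+(p[0]+.5)/3.8-.5,150+(p[1]+.5)/3.8-.5)
def fit(px,loc,z):
    def r(q):
        M=R.from_euler('z',q[2]).as_matrix()
        return np.concatenate([proj('top',M@[*l,0]+[q[0],q[1],z])-f(p) for l,p in zip(loc,px)])
    best=min((least_squares(r,[.55,.05,a],x_scale=[.01,.01,.1]) for a in (0,.3,-.3)),key=lambda s:s.cost)
    return best.x,best.fun.round(1)
# left in image=+y ; up=+x
c,res=fit([(82,40),(447,138),(407,292),(38,190)],[(.045,.125),(.045,-.09),(-.045,-.09),(-.045,.125)],.018); print('cradle',c,np.degrees(c[2]),res)
for z in (.026,):
    b,res=fit([(125,462),(230,492),(210,560),(102,525)],[(.019,.031),(.019,-.031),(-.019,-.031),(-.019,.031)],z); print('bat',b,np.degrees(b[2]),res)
M=R.from_euler('z',c[2]).as_matrix()
loc=lambda p,z:(M.T@(at_z('top',*f(p),z)-[c[0],c[1],z])).round(4)
print('fin top centre',loc((243,122),.094), 'stop top corners',[loc(p,.046) for p in [(225,110),(203,185),(275,200)]])
print('block top', [loc(p,.06) for p in [(80,57),(145,75),(125,175),(57,155)]])
o=status.get_obs(); print(R.from_quat(o['tool_rot']).as_matrix().round(3))
np.save('c.npy',c);np.save('b.npy',b)
for y in (-.05,0,.05): print(y,M@[0,y,0]+[c[0],c[1],0])
```

```text
cradle [ 0.6175885   0.01919173 -0.29504133] -16.904623250510845 [-0.4 -0.4  0.8 -0.   0.4  0.2 -0.8  0.2]
bat [ 0.43380936  0.08105808 -0.32311643] -18.513208000695162 [-0.6 -0.9  0.5  0.2  0.3  0.2 -0.2  0.4]
fin top centre [ 0.0092  0.0179 -0.    ] stop top corners [array([0.0217, 0.0328, 0.    ]), array([-0.0211,  0.0331,  0.    ]), array([-0.0187, -0.0065,  0.    ])]
block top [array([0.0265, 0.1146, 0.    ]), array([0.0262, 0.0781, 0.    ]), array([-0.0289,  0.0733,  0.    ]), array([-0.0281,  0.1114,  0.    ])]
[[-0.954  0.3   -0.001]
 [ 0.3    0.954 -0.002]
 [-0.    -0.002 -1.   ]]
-0.05 [ 0.60304953 -0.02864778  0.        ]
0 [0.6175885  0.01919173 0.        ]
0.05 [0.63212747 0.06703123 0.        ]
```

```bash
python3 -m creep '[[2.96,-2.75,-0.5,0,0,0.5],[2.96,-2.75,-0.5,0,0,0],[2.96,-2.75,-0.5,0,0,0],[2.96,-2.75,-0.5,0,0,0],[2.96,-2.75,-0.5,0,0,0],[2.96,-2.75,-0.5,0,0,0],[2.96,-2.75,-0.5,0,0,0],[2.96,-2.75,-0.5,0,0,0]]' 0; python3 -m creep '[[2.96,-2.75,-0.5,0,0,0],[2.96,-2.75,-0.5,0,0,0],[2.96,-2.75,-0.5,0,0,0],[2.96,-2.75,-0.5,0,0,0],[2.96,-2.75,-0.5,0,0,0],[2.96,-2.75,-0.5,0,0,0],[2.96,-2.75,-0.5,0,0,0],[2.96,-2.75,-0.5,0,0,0]]';python3 -m creep '[[0,0,0,0,0,0],[0,0,0,0,0,0]]'
python3 - <<'E'
from h import *
o=status.get_obs(); im=snap('wrist','w1.png')
c=np.load('c.npy');M=R.from_euler('z',c[2]).as_matrix()
print(o['eef_pos'],M.T@(o['eef_pos']-[c[0],c[1],0]),R.from_quat(o['tool_rot']).as_matrix().round(3))
for p in [(.015,.018,.094),(-.015,.018,.094),(.045,.125,.018),(-.045,.125,.018),(-.028,.0765,.06),(.028,.0765,.06)]: print(p,proj('wrist',M@p+[c[0],c[1],0],o).round())
E
```

```text
clock: 0.9
eef_pos: [0.3876, 0.2555, 0.1908]
tool_rot: [0.148, 0.989, -0.0, -0.0]
ft_force: [0.0, -0.0, -0.5]
grip_width: 0.0427
grasp_force: 0.0
clock: 1.7
eef_pos: [0.6243, 0.0356, 0.1504]
tool_rot: [0.148, 0.989, -0.0, -0.001]
ft_force: [0.3, 0.6, 0.1]
grip_width: 0.0427
grasp_force: 0.0
clock: 1.9
eef_pos: [0.6232, 0.0361, 0.1498]
tool_rot: [0.148, 0.989, -0.0, -0.001]
ft_force: [-0.4, 0.1, 0.4]
grip_width: 0.0428
grasp_force: 0.0
[0.62322228 0.0361058  0.1498188 ] [0.00047208 0.01782141 0.1498188 ] [[-0.956  0.294 -0.003]
 [ 0.294  0.956  0.   ]
 [ 0.003 -0.001 -1.   ]]
(0.015, 0.018, 0.094) [314. 240.]
(-0.015, 0.018, 0.094) [314. 195.]
(0.045, 0.125, 0.018) [436. 237.]
(-0.045, 0.125, 0.018) [446. 134.]
(-0.028, 0.0765, 0.06) [397. 164.]
(0.028, 0.0765, 0.06) [393. 238.]
```

View pics/w1.png

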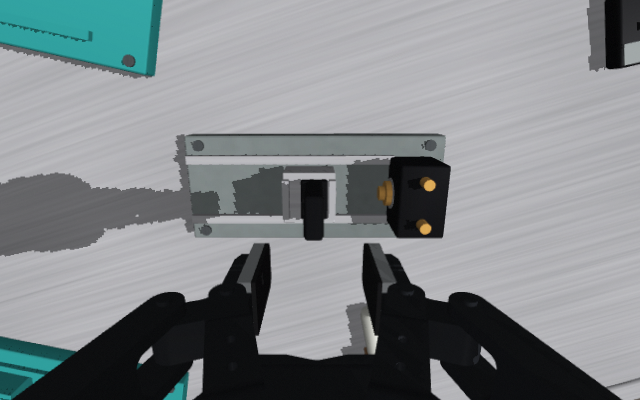

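The wrist picture matches the pose estimate: fin top centred at (314,218), block face at u≈392, pin at (385,192). I'll lower the open fingers around the fin and draw it back with the front finger.

```bash
python3 -m creep '[[0,0,-2.5,0,0,0],[0,0,-2.5,0,0,0],[0,0,-2.5,0,0,0],[0,0,-2,0,0,0],[0,0,0,0,0,0]]'; python3 -m creep '[[-0.29,-0.96,0,0,0,0],[-0.29,-0.96,0,0,0,0],[-0.29,-0.96,0,0,0,0],[-0.29,-0.96,0,0,0,0],[-0.29,-0.96,0,0,0,0]]';python3 -m creep '[[-0.29,-0.96,0,0,0,0],[-0.29,-0.96,0,0,0,0],[-0.29,-0.96,0,0,0,0],[-0.2,-0.67,0,0,0,0],[0,0,0,0,0,0],[0,0,0,0,0,0]]'
cat >> h.py <<'E'
def loc(verbose=1):
    o=status.get_obs(); c=np.load('c.npy');M=R.from_euler('z',c[2]).as_matrix()
    return (M.T@(o['eef_pos']-[c[0],c[1],0])).round(4),(M.T@o['ft_force']).round(2)
E
python3 -c "from h import *;print(loc());snap('top','t2.png')"
```

```text
clock: 2.45
eef_pos: [0.62, 0.0383, 0.0535]
tool_rot: [0.146, 0.989, -0.001, -0.003]
ft_force: [-0.5, 0.8, 0.0]
grip_width: 0.0427
grasp_force: 0.0
clock: 2.95
eef_pos: [0.6105, -0.0084, 0.0581]
tool_rot: [0.147, 0.989, 0.004, 0.002]
ft_force: [1.9, 10.8, -0.3]
grip_width: 0.043
grasp_force: 5.2
clock: 3.55
eef_pos: [0.5992, -0.0455, 0.0581]
tool_rot: [0.147, 0.989, 0.002, 0.001]
ft_force: [0.2, 5.2, 1.5]
grip_width: 0.0423
grasp_force: 2.8
(array([ 0.0012, -0.0672,  0.0581]), array([-1.34,  5.07,  1.45]))
```

```bash
python3 -m creep '[[0.29,0.96,0,0,0,0],[0,0,2,0,0,0],[0,0,3.5,0,0,0],[0,0,3.5,0,0,0],[0,0,0,0,0,0]]'
python3 - <<'E'
from h import *
o=status.get_obs(); print(loc(),o['joint_pos'].round(3),R.from_quat(o['tool_rot']).as_matrix().round(3)); snap('wrist','w2.png'); b=np.load('b.npy'); print(b[:2]-o['eef_pos'][:2],o['eef_pos'])
E
```

```text
clock: 4.1
eef_pos: [0.6053, -0.0377, 0.1532]
tool_rot: [0.148, 0.989, 0.0, 0.006]
ft_force: [1.0, 0.2, 0.0]
grip_width: 0.0425
grasp_force: 0.0
(array([ 0.0048, -0.058 ,  0.1532]), array([0.87, 0.45, 0.02])) [-6.200e-02  4.820e-01  1.510e-01  1.227e+00 -1.000e-03  2.350e-01] [[-0.956  0.292  0.012]
 [ 0.292  0.956 -0.001]
 [-0.012  0.002 -1.   ]]
[-0.1715071   0.11876823] [ 0.60531646 -0.03771015  0.15317601]
```

View pics/w2.png

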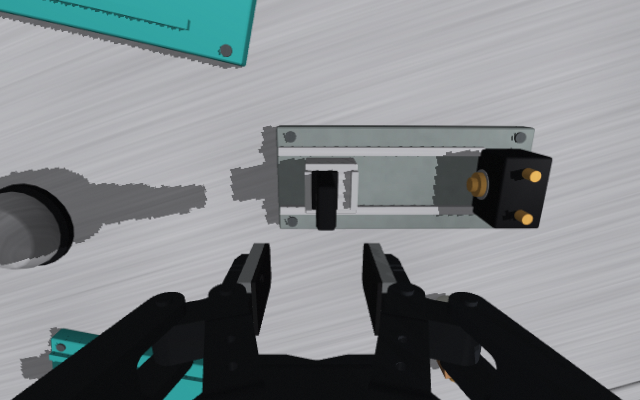

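The stop is now well back: stop at u 304–357, pin tip at u≈468. Next, the battery.

```bash
python3 -m creep '[[-1.56,1.08,0,0,0.7,-8.3],[-1.56,1.08,0,0,0,-8.3],[-1.56,1.08,0,0,0,-8.3],[-1.56,1.08,0,0,0,-8.3],[-1.56,1.08,0,0,0,-8.3],[-1.56,1.08,0,0,0,-8.3],[-1.56,1.08,0,0,0,-8.3],[-1.56,1.08,0,0,0,-8.3]]' 0.5; python3 -m creep '[[-1.56,1.08,0,0,0,-8.3],[-1.56,1.08,0,0,0,-8.3],[-1.56,1.08,0,0,0,-8.3],[0,0,0,0,0,0],[0,0,0,0,0,0]]'
python3 - <<'E'
from h import *
o=status.get_obs(); im=snap('wrist','w3.png'); b=np.load('b.npy')
print(R.from_quat(o['tool_rot']).as_matrix().round(3), np.array(get_calibration('wrist')['tool_from_camera']).round(3),o['eef_pos'],b[:2]-o['eef_pos'][:2])
M=R.from_euler('z',b[2]).as_matrix()
for p in [(.019,.031),(.019,-.031),(-.019,-.031),(-.019,.031)]: print(p,proj('wrist',M@[*p,.026]+[b[0],b[1],0],o).round())
E
```

```text
clock: 4.95
eef_pos: [0.4752, 0.0494, 0.1455]
tool_rot: [0.667, 0.745, 0.001, -0.006]
ft_force: [0.5, 0.8, -0.3]
grip_width: 0.0641
grasp_force: 0.0
clock: 5.45
eef_pos: [0.4297, 0.0816, 0.1461]
tool_rot: [0.81, 0.587, 0.003, -0.005]
ft_force: [0.7, -0.5, 0.3]
grip_width: 0.0638
grasp_force: 0.0
[[ 0.311  0.95  -0.   ]
 [ 0.95  -0.311  0.012]
 [ 0.011 -0.004 -1.   ]] [[-0.001 -0.959 -0.282  0.073]
 [ 1.    -0.001 -0.001  0.   ]
 [ 0.001 -0.282  0.959 -0.142]
 [ 0.     0.     0.     1.   ]] [0.42969738 0.08162325 0.14609937] [ 0.00411197 -0.00056517]
(0.019, 0.031) [346. 157.]
(0.019, -0.031) [344. 230.]
(-0.019, -0.031) [299. 230.]
(-0.019, 0.031) [298. 156.]
```

View pics/w3.png

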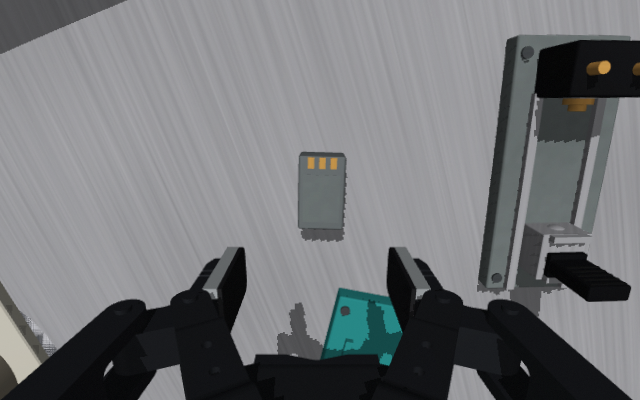

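The picture agrees with the prediction: battery corners at (299,152) to (346,230), aligned with the tool. Descending and gripping.

```bash
python3 -m creep '[[0.2,-0.03,-3.5,-0.7,0,0],[0.2,-0.03,-3.5,0,0,0],[0,0,-3.5,0,0,0],[0,0,-2,0,0,0],[0,0,-1.2,0,0,0],[0,0,0,0,0,0],[0,0,0,0,0,0]]'; python3 -c "
from h import *
o=status.get_obs();b=np.load('b.npy');print(R.from_quat(o['tool_rot']).as_matrix().round(3),b[:2]-o['eef_pos'][:2])"
```

```text
clock: 6.2
eef_pos: [0.4344, 0.0809, 0.0092]
tool_rot: [0.81, 0.586, -0.0, -0.0]
ft_force: [1.1, -0.0, 0.0]
grip_width: 0.0639
grasp_force: 0.0
[[ 0.313  0.95  -0.001]
 [ 0.95  -0.313 -0.   ]
 [-0.    -0.001 -1.   ]] [-0.00054288  0.00019645]
```

```bash
python3 -m creep '[[0,0,-0.5,0,0,0],[0,0,0,0,0,0]]'; python3 -m creep '[[0,0,0,0,0,0],[0,0,0,0,0,0],[0,0,0,0,0,0],[0,0,0,0,0,0],[0,0,0,0,0,0],[0,0,0,0,0,0]]' -1;  python3 -m creep '[[0,0,1,0,0,0],[0,0,3,0,0,0],[0,0,4,0,0,0],[0,0,2,0,0,0],[0,0,0,0,0,0]]'
python3 - <<'E'
from h import *
c=np.load('c.npy');M=R.from_euler('z',c[2]).as_matrix();o=status.get_obs()
t=M@[0,.018,0]+[c[0],c[1],0]; print(t[:2]-o['eef_pos'][:2],R.from_quat(o['tool_rot']).as_matrix().round(3),M.round(3)); snap('wrist','w4.png')
E
```

```text
clock: 6.4
eef_pos: [0.4343, 0.0812, 0.0046]
tool_rot: [0.81, 0.586, 0.0, 0.0]
ft_force: [-0.0, -0.2, 0.3]
grip_width: 0.0638
grasp_force: 0.0
clock: 7.0
eef_pos: [0.4345, 0.0814, 0.0051]
tool_rot: [0.81, 0.586, 0.001, 0.0]
ft_force: [-1.0, -0.5, 5.8]
grip_width: 0.0367
grasp_force: 61.4
clock: 7.5
eef_pos: [0.4362, 0.0817, 0.1078]
tool_rot: [0.81, 0.586, 0.003, 0.001]
ft_force: [-0.4, 0.4, -0.6]
grip_width: 0.0369
grasp_force: 60.7
[ 0.18661577 -0.04532855] [[ 0.313  0.95   0.006]
 [ 0.95  -0.313  0.001]
 [ 0.003  0.006 -1.   ]] [[ 0.957  0.291  0.   ]
 [-0.291  0.957 -0.   ]
 [-0.     0.     1.   ]]
```

View pics/w4.png

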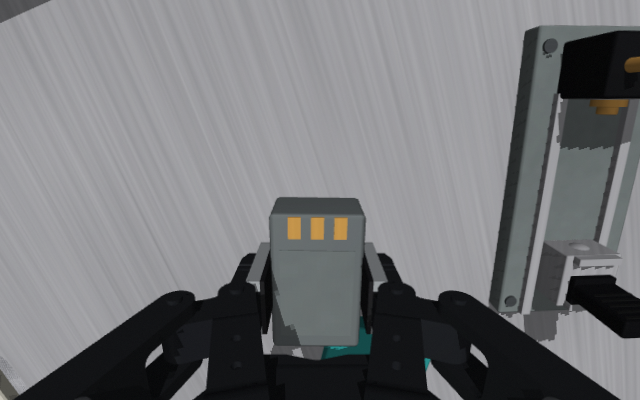

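The battery is held squarely, contacts end towards the pin. Carrying it over the channel.

```bash
python3 -m creep '[[3.11,-0.755,0,0,0,1.3],[3.11,-0.755,0,0,0,0],[3.11,-0.755,0,0,0,0],[3.11,-0.755,0,0,0,0],[3.11,-0.755,0,0,0,0],[3.11,-0.755,0,0,0,0],[0,0,0,0,0,0],[0,0,0,0,0,0]]'
python3 - <<'E'
from h import *
c=np.load('c.npy');M=R.from_euler('z',c[2]).as_matrix();o=status.get_obs()
print(loc(),M.T@R.from_quat(o['tool_rot']).as_matrix().round(3),o['eef_pos']); snap('wrist','w5.png')
E
```

```text
clock: 8.35
eef_pos: [0.619, 0.0357, 0.1018]
tool_rot: [0.804, 0.595, -0.002, -0.001]
ft_force: [-0.9, 0.3, -0.4]
grip_width: 0.0371
grasp_force: 60.6
(array([-0.0034,  0.0162,  0.1018]), array([-0.96,  0.06, -0.4 ])) [[ 0.00139761  0.99959894 -0.00478395]
 [ 0.99959894 -0.00139761 -0.0014539 ]
 [-0.002      -0.005      -1.        ]] [0.61902516 0.03566375 0.10180385]
```

View pics/w5.png

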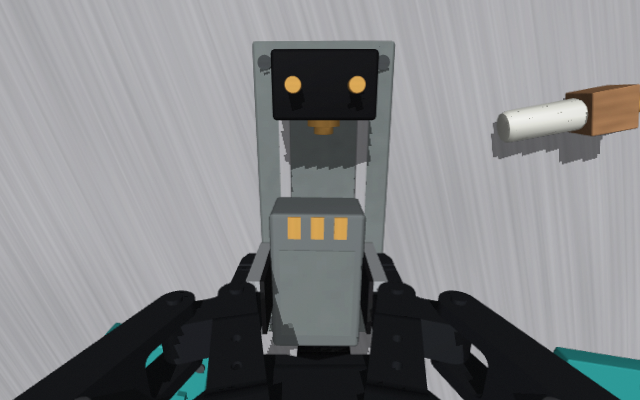

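The block centre is at u≈325 against battery u≈318, so I need about 3 mm towards +x. Correcting that while lowering.

```bash
python3 -m creep '[[0.39,0.09,0,0,0,0],[0,0,-2.5,0,0,0],[0,0,-2,0,0,0],[0,0,-1,0,0,0],[0,0,0,0,0,0],[0,0,0,0,0,0]]'
python3 -c "from h import *;print(loc())"
```

```text
clock: 9.0
eef_pos: [0.6244, 0.0371, 0.05]
tool_rot: [0.804, 0.595, 0.0, 0.0]
ft_force: [1.1, 1.0, -0.2]
grip_width: 0.0364
grasp_force: 60.7
(array([0.0013, 0.0191, 0.05  ]), array([ 0.76,  1.28, -0.22]))
```

```bash
python3 -m creep '[[-0.1,0.03,-1,0,0,0],[0,0,-0.8,0,0,0],[0,0,-0.5,0,0,0],[0,0,0,0,0,0],[0,0,0,0,0,0]]'
python3 -c "from h import *;print(loc())"; python3 -m creep '[[0,0,-0.2,0,0,0],[0,0,-0.1,0,0,0],[0,0,0,0,0,0],[0,0,0,0,0,0]]'
python3 -c "from h import *;print(loc())"
```

```text
clock: 9.5
eef_pos: [0.6232, 0.0371, 0.0261]
tool_rot: [0.804, 0.595, -0.0, -0.0]
ft_force: [-0.4, 0.4, -0.6]
grip_width: 0.037
grasp_force: 60.7
(array([0.0001, 0.0188, 0.0261]), array([-0.49,  0.31, -0.65]))
clock: 9.9
eef_pos: [0.6233, 0.0372, 0.0234]
tool_rot: [0.804, 0.595, -0.0, -0.0]
ft_force: [-0.2, -0.5, -1.7]
grip_width: 0.0369
grasp_force: 60.7
(array([0.0003, 0.0189, 0.0234]), array([-0.03, -0.49, -1.74]))
```

```bash
python3 -m creep '[[0,0,-0.1,0,0,0],[0,0,0,0,0,0]]';  python3 -m creep '[[0,0,0,0,0,0],[0,0,0,0,0,0],[0,0,0,0,0,0],[0,0,0,0,0,0]]' 0.3; python3 -m creep '[[0,0,2,0,0,0],[0,0,4,0,0,0],[0,0,4,0,0,0],[0,0,2,0,0,0],[0,0,0,0,0,0],[0,0,0,0,0,0]]'
python3 -c "from h import *;print(loc());snap('wrist','w6.png')"
```

```text
clock: 10.1
eef_pos: [0.6235, 0.0372, 0.0231]
tool_rot: [0.804, 0.595, 0.0, 0.0]
ft_force: [-1.0, 0.4, 3.8]
grip_width: 0.0366
grasp_force: 61.1
clock: 10.5
eef_pos: [0.6232, 0.0372, 0.0221]
tool_rot: [0.804, 0.595, -0.0, -0.0]
ft_force: [0.3, 0.8, 0.6]
grip_width: 0.0556
grasp_force: 0.0
clock: 11.1
eef_pos: [0.6233, 0.0372, 0.1423]
tool_rot: [0.804, 0.595, -0.0, -0.0]
ft_force: [-0.1, -0.6, -1.2]
grip_width: 0.0557
grasp_force: 0.0
(array([0.0002, 0.0189, 0.1423]), array([ 0.14, -0.63, -1.18]))
```

View pics/w6.png

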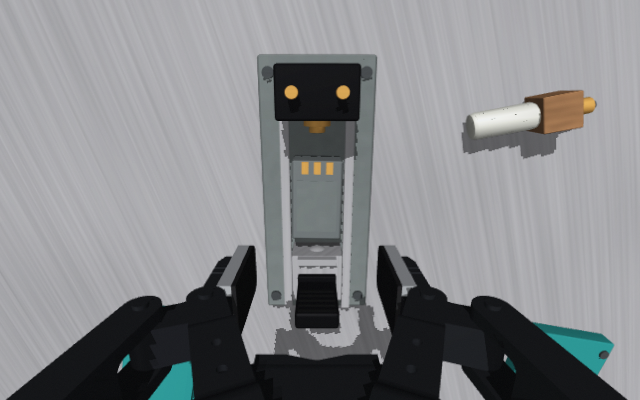

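The battery is flat in the channel between the strips (top at 292–340, 160–240), ahead of the stop. I keep this orientation, because the wrist camera then looks straight down on the pin. Next I shut the fingers, go behind the fin and push.

```bash
python3 -m creep '[[-0.5,-1.66,0,0,0,0],[-0.5,-1.66,0,0,0,0],[-0.5,-1.66,0,0,0,0],[-0.5,-1.66,0,0,0,0],[-0.5,-1.66,0,0,0,0],[-0.5,-1.66,0,0,0,0],[0,0,0,0,0,0],[0,0,0,0,0,0]]' -1; python3 -c "from h import *;print(loc())"
```

```text
clock: 11.95
eef_pos: [0.5932, -0.0631, 0.1425]
tool_rot: [0.804, 0.595, 0.0, -0.0]
ft_force: [0.6, -0.4, 0.5]
grip_width: -0.0001
grasp_force: 0.0
(array([ 0.0006, -0.0859,  0.1425]), array([ 0.64, -0.2 ,  0.46]))
```

```bash
python3 -m creep '[[0,0,-3,0,0,0],[0,0,-3,0,0,0],[0,0,-2.5,0,0,0],[0,0,0,0,0,0],[0,0,0,0,0,0]]'; python3 -m creep '[[0.15,0.48,0,0,0,0],[0.15,0.48,0,0,0,0],[0.15,0.48,0,0,0,0],[0.15,0.48,0,0,0,0],[0.15,0.48,0,0,0,0],[0.15,0.48,0,0,0,0]]'; python3 -c "from h import *;print(loc())";  python3 -m creep '[[0.15,0.48,0,0,0,0],[0.15,0.48,0,0,0,0],[0.15,0.48,0,0,0,0],[0,0,0,0,0,0],[0,0,0,0,0,0]]'; python3 -c "from h import *;print(loc());snap('wrist','w7.png')"
```

```text
clock: 12.45
eef_pos: [0.5934, -0.0618, 0.0574]
tool_rot: [0.803, 0.596, -0.0, -0.0]
ft_force: [-0.6, -0.0, 1.1]
grip_width: -0.0001
grasp_force: 0.0
clock: 13.05
eef_pos: [0.6022, -0.0355, 0.058]
tool_rot: [0.804, 0.595, -0.002, 0.002]
ft_force: [-3.2, -9.5, 4.6]
grip_width: 0.0
grasp_force: 4.9
(array([ 0.0011, -0.0568,  0.058 ]), array([ -0.28, -10.02,   4.6 ]))
clock: 13.55
eef_pos: [0.6065, -0.0214, 0.058]
tool_rot: [0.804, 0.594, -0.002, 0.001]
ft_force: [-1.8, -6.8, 4.4]
grip_width: -0.0002
grasp_force: 3.6
(array([ 0.0012, -0.042 ,  0.058 ]), array([ 0.25, -7.06,  4.44]))
```

View pics/w7.png

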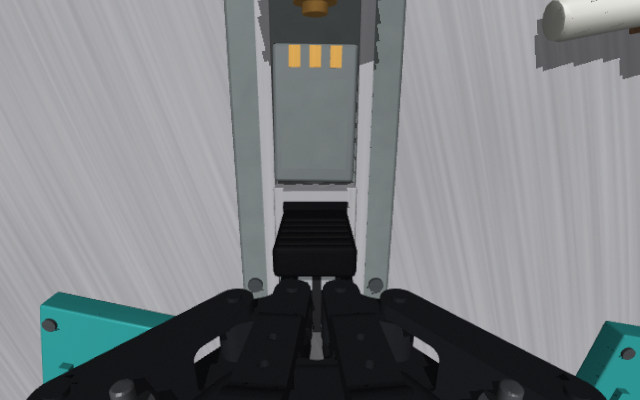

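Battery end at row 44, pin tip at row ≈16, about 2.2 px/mm, so roughly 12 mm to contact. The face will come into view. Continuing.

```bash
python3 -m creep '[[0.09,0.29,0,0,0,0],[0.09,0.29,0,0,0,0],[0.06,0.19,0,0,0,0],[0,0,0,0,0,0],[0,0,0,0,0,0]]' >/dev/null; python3 -c "from h import *;print(loc())"; python3 -m creep '[[0.06,0.19,0,0,0,0],[0.03,0.1,0,0,0,0],[0,0,0,0,0,0],[0,0,0,0,0,0]]'>/dev/null; python3 -c "
from h import *;print(loc());im=snap('wrist','w8.png')
cv2.imwrite('pics/w8c.png',cv2.resize(im[0:90,240:390,::-1],None,fx=5,fy=5,interpolation=cv2.INTER_CUBIC))"
```

```text
(array([ 0.0012, -0.0345,  0.0579]), array([ 0.45, -9.46,  4.42]))
(array([ 0.0012, -0.0317,  0.058 ]), array([-1.67, -8.02,  4.79]))
```

View pics/w8c.png

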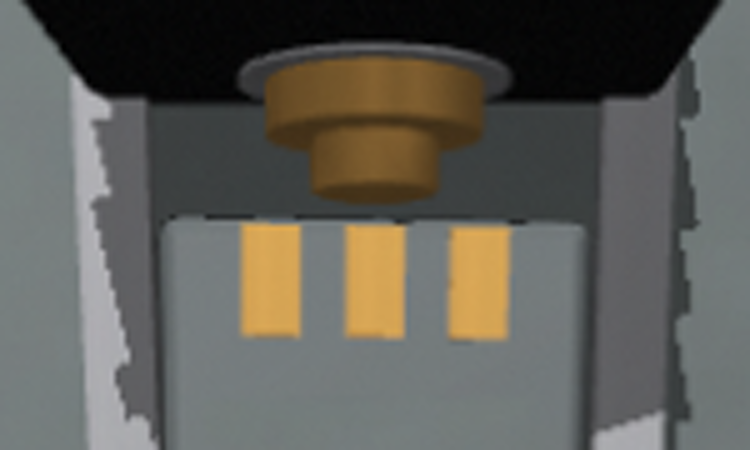

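In the crop, the tip rim is at row ≈40 and the battery edge at row ≈43 (full-image pixels), so the gap is about 1.4 mm. The shoulder is still fully proud. That was my 11th viewed picture, one over the allowance, so from here I measure edges numerically without viewing.

```bash
cat > m.py <<'E'
from h import *
c=np.load('c.npy');M=R.from_euler('z',c[2]).as_matrix()
def ly(u,v,z,o): return (M.T@(at_z('wrist',u,v,z,o)-[c[0],c[1],0]))[1]*1e3
def edge(p,r0,r1,sgn):   # subpixel row of strongest step of given sign
    d=np.gradient(p.astype(float))*sgn; i=r0+np.argmax(d[r0:r1]); w=d[i-1:i+2].clip(0); return (w*[i-1,i,i+1]).sum()/w.sum()
def meas():
    o=status.get_obs(); im=camera('wrist').astype(float)
    y,f=loc()
    b=(im[:,:,0]-im[:,:,2])           # brass-ness
    gray=im.mean(2)
    return o,im,b,gray,y,f
E
python3 - <<'E'
from m import *
o,im,b,g,y,f=meas(); print(y,f)
print('pin col brass R-B',b[5:50,312:319].mean(1).round().astype(int))
print('pin col gray',g[5:50,312:319].mean(1).round().astype(int))
print('shoulder col gray',g[5:35,296:300].mean(1).round().astype(int), b[5:35,296:300].mean(1).round().astype(int))
print('face col gray',g[5:35,275:285].mean(1).round().astype(int))
print('battery col',g[35:50,277:286].mean(1).round().astype(int))
for p,n in [((0,.066,.043),'tip'),((0,.076,.018),'face'),((0,.05,.044),'bat')]: print(n,proj('wrist',M@p+[c[0],c[1],0],o))
E
```

```text
[ 0.0012 -0.0317  0.058 ] [ 0.61 -8.76  4.47]
pin col brass R-B [ -1  -1  -1  -2  -3   1  41  80  80  80  80  80  80  80  80  80  80  69
  49  45  63  77  79  79  78  78  78  78  77  76  75  59  46  44  43  33
  -4  -5  -4  -3 102 131 130 131 130]
pin col gray [  6   5   6  49 100  57  72  89  89  89  89  89  89  89  89  89  89  76
  54  50  69  85  88  87  87  87  87  86  86  86  83  65  50  48  48  51
  62  62  58 113 148 156 156 156 156]
shoulder col gray [ 5  6  6  6 23 81 69 56 65 72 72 72 72 72 72 72 72 72 70 59 48 47 47 48
 54 61 63 63 62 63] [ 0 -1 -1  0 -1 -2 -2  3 39 65 65 65 65 66 65 65 65 66 63 53 43 42 44 43
 27  3 -5 -5 -5 -5]
face col gray [ 6  6  6  6  6  6  6  6  6  6  6  6  7  6  6 24 52 63 63 63 63 63 63 63
 62 63 63 63 63 63]
battery col [ 63  63  63  63  63  63  63  63  65 118 120 122 124 124 124]
tip [312.31650001  41.54605918]
face [312.739583    27.96931185]
bat [312.5613953   80.29211092]
```

```bash
cat >> m.py <<'E'
def cross(p,lo,r0,r1):  # first row after r0 where p falls below (lo>0) level
    for i in range(r0,r1):
        if p[i]>=lo>p[i+1]: return i+(p[i]-lo)/(p[i]-p[i+1])
def rise(p,lo,r0,r1):
    for i in range(r0,r1):
        if p[i]<lo<=p[i+1]: return i+(lo-p[i])/(p[i+1]-p[i])
def report():
    o,im,b,g,y,f=meas()
    tip=cross(b[:,312:319].mean(1),20,15,60)
    face=rise(g[:,275:285].mean(1),34,5,40)
    bat=rise(g[:,277:286].mean(1),90,30,60)
    sc=b[:,296:300].mean(1); sh=cross(sc,21,8,50)
    ring=rise(g[:,312:319].mean(1),50,2,30)
    print('TCP',y,'F',f,'rows tip %s face %s bat %s sh %s ring %s'%tuple(None if v is None else round(v,2) for v in (tip,face,bat,sh,ring)))
    Y={}
    if tip: Y['tip']=ly(315,tip,.043,o)
    if face: Y['face']=ly(280,face,.018,o)
    if bat: Y['bat']=ly(281,bat,.044,o)
    if sh: Y['sh']=ly(298,sh,.049-(.01**2-.0075**2)**.5,o)
    if ring: Y['ring_top']=ring
    print({k:round(float(v),2) for k,v in Y.items()})
E
python3 -c "from m import *;report()"
```

```text
TCP [ 0.0012 -0.0317  0.0579] F [-0.61 -9.26  5.06] rows tip 40.35 face 20.34 bat 43.47 sh 29.25 ring 8.03
{'tip': 66.47, 'face': 79.58, 'bat': 65.17, 'sh': 71.04, 'ring_top': 8.03}
```

```bash
python3 -m creep '[[0.03,0.1,0,0,0,0],[0.03,0.1,0,0,0,0],[0,0,0,0,0,0],[0,0,0,0,0,0]]' >/dev/null; python3 -c "from m import *;report()"; python3 -m creep '[[0.03,0.1,0,0,0,0],[0.03,0.1,0,0,0,0],[0,0,0,0,0,0],[0,0,0,0,0,0]]' >/dev/null; python3 -c "from m import *;report()"
```

```text
TCP [ 0.0012 -0.0297  0.058 ] F [ 0.01 -9.44  5.53] rows tip 43.17 face 24.71 bat 46.0 sh 33.73 ring 13.17
{'tip': 67.36, 'face': 79.6, 'bat': 66.17, 'sh': 71.27, 'ring_top': 13.17}
TCP [ 0.0012 -0.028   0.058 ] F [-0.59 -9.69  4.95] rows tip 43.72 face 28.59 bat 49.43 sh 37.51 ring 17.44
{'tip': 68.84, 'face': 79.52, 'bat': 66.5, 'sh': 71.46, 'ring_top': 17.44}
```

Run:
```python
from m import *
o,im,b,g,y,f=meas(); print(y,f)
np.set_printoptions(linewidth=250)
for u in (270,277,284,291,296,300,305,310,315,320,325,330,335,340,345,350): print(u,g[26:64,u].astype(int))
print('R-B')
for u in (296,305,310,315,320,325): print(u,b[26:64,u].astype(int))
```

```text
[ 0.0012 -0.028   0.058 ] [-0.41 -9.92  5.02]
270 [ 6  7 18 48 61 61 61 61 62 61 61 61 59 60 60 60 61 60 60 59 60 60 60 60 59 60 60 67 68 68 67 67 69 75 76 76 75 75]
277 [  5   5  14  47  63  62  63  62  63  61  63  63  62  63  62  63  62  50  50  55  61 123 124 123 124 123 123 123 123 123 123 123 123 124 122 123 123 124]
284 [  4   5  13  48  62  62  63  63  61  62  62  62  62  62  62  62  62  49  50  54  59  64  65  66  74 123 123 123 124 123 123 123 124 123 123 123 123 123]
291 [ 55  47  28  49  63  63  64  63  63  62  62  62  62  62  63  63  63  47  49  80  94 156 157 156 156 155 155 156 154 156 154 154 154 154 154 155 154 153]
296 [ 69  69  68  69  69  69  69  60  50  47  47  51  63  62  62  62  62  55  50 130 155 155 154 154 154 154 155 154 154 153 152 153 153 152 153 153 152 153]
300 [ 75  75  75  76  75  75  66  51  46  47  47  49  57  62  62  62  62  54  47  53  58  63  65  67  66  78 122 122 122 122 122 122 122 121 122 122 122 122]
305 [ 80  80  79  79  80  79  59  48  50  66  68  69  69  68  69  69  70  59  46  54  58  63  67  67  89 122 122 122 123 121 122 122 121 121 122
[... 1611 characters left out ...]
 72 73 73 53 44 46 59 62 63 62 62 62 63 63 46 -5 -3 -5 -5 -5 -5 -6 -8 -9 -9 -9 -9 -9 -9 -8 -9 -9 -9 -9 -9]
310 [ 76  75  76  76  75  69  50  41  63  72  74  74  74  74  75  75  73  54  -2  40  84 128 129 129 128 129 129 128 127 127 128 127 128 128 127 127 128 128]
315 [ 81  81  80  80  81  68  49  41  69  79  80  79  79  79  78  78  77  78   0  57 131 131 130 130 129 129 130 131 129 130 130 130 130 130 130 130 130 130]
320 [ 76  77  77  77  77  71  51  44  64  78  79  79  78  76  76  74  73  72  -2  28  61  60  54  54  65 101  91  90  90  90  90  89  89  89  89  90  90  90]
325 [76 76 76 76 75 76 57 44 41 55 59 60 59 58 59 57 58 59 -2 -4 -4 -4 -5 -6 -7 -9 -9 -9 -8 -9 -8 -8 -8 -8 -9 -8 -9 -8]
```

The pin axis is at z = 31 mm above the table, not above the floor, so I'll redo the heights used for the edges and re-evaluate.

Run:
```python
from m import *
o,im,b,g,y,f=meas(); print(y)
import copy
def at(ty,u,v,z):
    q=copy.deepcopy(o); d=M@[0,ty-y[1],0]; q['eef_pos']=o['eef_pos']+d; return round(ly(u,v,z,q),2)
zs=.031-(.01**2-.017**2*0-.0075**2)**.5
for ty,t,fa,s,ba in [(-.0317,40.35,20.34,29.25,43.47),(-.0297,None,24.71,33.73,43.5),(-.028,None,28.59,37.51,43.7)]:
    print(ty,'tip',t and at(ty,315,t,.025),'face',at(ty,280,fa,.018),'sh',at(ty,298,s,zs),'bat',at(ty,281,ba,.044))
```

```text
[ 0.0012 -0.028   0.058 ]
-0.0317 tip 69.22 face 79.56 sh 74.29 bat 65.18
-0.0297 tip None face 79.58 sh 74.31 bat 67.17
-0.028 tip None face 79.51 sh 74.33 bat 68.79
```

The numbers are now consistent: free tip 69.2, shoulder 74.3, face 79.55, battery end 68.8. That puts contact imminent, with the mark at shoulder ≈79.3 (about TCP y −22.6 mm). Continuing in small steps.

```bash
cat >> m.py <<'E'
def rep2():
    o,im,b,g,y,f=meas(); zs=.031-(.01**2-.0075**2)**.5
    face=rise(g[:,275:285].mean(1),34,5,60); s=[cross(b[:,u:u+4].mean(1),21,10,60) for u in (296,330)]
    print('TCP %.2f F %.1f'%(y[1]*1e3,f[1]),'face %.2f'%ly(280,face,.018,o),'sh',[v and round(float(ly(u,v,zs,o)),2) for u,v in zip((297.5,331.5),s)],'rows',np.round(face,2),s)
E
python3 -c "from m import *;rep2()"
python3 -m creep '[[0.03,0.1,0,0,0,0],[0.03,0.1,0,0,0,0],[0,0,0,0,0,0],[0,0,0,0,0,0]]' >/dev/null; python3 -c "from m import *;rep2()"; python3 -m creep '[[0.03,0.1,0,0,0,0],[0,0,0,0,0,0],[0,0,0,0,0,0]]' >/dev/null; python3 -c "from m import *;rep2()"
```

```text
TCP -28.00 F -9.1 face 79.53 sh [74.35, 74.31] rows 28.61 [np.float64(37.50714285714286), np.float64(37.42446043165468)]
TCP -26.70 F -12.4 face 79.52 sh [75.55, 75.52] rows 31.32 [np.float64(37.60294117647059), np.float64(37.45925925925926)]
TCP -25.90 F -12.7 face 79.64 sh [76.27, 76.24] rows 32.62 [np.float64(37.59701492537313), np.float64(37.46268656716418)]
```

```bash
python3 -m creep '[[0.03,0.1,0,0,0,0],[0.03,0.1,0,0,0,0],[0,0,0,0,0,0],[0,0,0,0,0,0]]' >/dev/null; python3 -c "from m import *;rep2()"; python3 -m creep '[[0.03,0.1,0,0,0,0],[0,0,0,0,0,0],[0,0,0,0,0,0],[0,0,0,0,0,0]]' >/dev/null; python3 -c "from m import *;rep2()"
```

```text
TCP -24.40 F -13.2 face 79.52 sh [77.76, 77.75] rows 36.22 [np.float64(37.7008547008547), np.float64(37.5)]
TCP -23.60 F -13.2 face 79.49 sh [78.42, 78.4] rows 37.79 [np.float64(37.78504672897196), np.float64(37.584)]
```

```bash
python3 -m creep '[[0.02,0.08,0,0,0,0],[0,0,0,0,0,0],[0,0,0,0,0,0],[0,0,0,0,0,0]]' >/dev/null; python3 -c "from m import *;rep2();rep2()"
```

```text
TCP -23.00 F -14.7 face 79.49 sh [None, None] rows 38.9 [None, None]
TCP -23.10 F -14.8 face 79.53 sh [None, None] rows 38.9 [None, None]
```

Run:
```python
from m import *
np.set_printoptions(linewidth=250)
o,im,b,g,y,f=meas(); print(y,f)
for u in (292,294,296,298,300,302,330,332,334,336): print(u,b[18:50,u].astype(int))
```

```text
[ 0.0011 -0.0231  0.058 ] [  0.2  -15.14   6.61]
292 [-2 -1  0 -2 -1 -1 -1  0  0 -1 -1  0 -2 -1  0 -1 -3 -3 -1 -2 -2 -4 -4 -5 -5 -5 -2 19 80 81 80 81]
294 [-2 -2 -2 -2 -1 -2  0  0  1 -1  0 -1  0 -2 -3 -2 -1 -2 -1 -2 -1 -3 -5 -4 -4 -4 -3 20 79 78 79 79]
296 [-2 -2  0 -1  0 -1 -1  0 -2  1 -1 -1  1 -2 -2 -1 -2 -2 -1 -1 -2 -2 -5 -5 -4 -4 -3 19 79 80 79 79]
298 [-2 -2 -1 -1 -1  0  0 -1  0 -2 -1 -2  0 -2 -2 -2 -2 -1 -1 -2 -2  0 -5 -4 -5 -5 -3 20 76 76 75 75]
300 [-2 -2 -2 -1  0 -1  0  0  0  0 -1 -1 -1 -2 -2 -1 -2 -3 -3 -3  1  1 -1 -2 -1 -5 -4 -4 -4 -5 -5 -5]
302 [-1 -2 -2 -1 -1 -2  0  0  0  0  0 -1 -1 -2 -3 -2 -2  3 26 51 54 54 55 54 55 55 11 -4 -4 -3 -5 -6]
330 [-3 -1 -2 -2 -1  0 -1  0  0  0 -1 -2  0 -2 -2 -2 -1 -2  0 -2 -3 -2 -5 -5 -4 -4 -4  2 67 66 65 66]
332 [-3 -2 -2 -2 -1  0  0  0  0 -1 -1  0 -1 -1 -3 -1 -1 -1 -1 -2 -2 -1 -3 -5 -4 -3 -3  0 59 80 79 80]
334 [-1 -2 -1 -1 -2  0 -1 -1 -1  0  1  0  0 -1 -2 -2 -2 -1 -1 -2 -1 -3 -4 -3 -4 -4 -4  0 62 81 80 81]
336 [-3 -3 -1 -1 -1  0 -2 -2 -1 -1  1 -1  0 -1 -2 -2 -2 -1 -1 -2 -2 -3 -4 -4 -4 -4 -3  0 60 80 79 79]
```

The shoulder has just sunk out of sight. By TCP travel the pin is in 4.7 mm, and the added force of about 5.7 N agrees. One last small nudge forward.

```bash
python3 -m creep '[[0.01,0.04,0,0,0,0],[0,0,0,0,0,0],[0,0,0,0,0,0],[0,0,0,0,0,0]]' >/dev/null
python3 - <<'E'
from m import *
np.set_printoptions(linewidth=250)
o,im,b,g,y,f=meas(); print(y,f); o,im,b,g,y,f=meas(); print(y,f)
for u in (280,292,296,298,302,315): print(u,g[14:50,u].astype(int))
E
```

```text
[ 0.0012 -0.0228  0.058 ] [  0.47 -15.27   6.89]
[ 0.0012 -0.0228  0.058 ] [  0.61 -15.74   7.16]
280 [23 24 22 22 18 15 13  9  7  7  6  4  5  5  6  5  6  5  5  6  7  5  6  5  6 17 59 63 63 64 43 51 58 63 67 65]
292 [23 24 24 21 19 16 12 11  8  8  6  6  6  6  6  4  7  6 32 70 63 55 54 56 54 56 63 64 63 63 41 61 90 90 89 89]
296 [23 23 23 21 17 15 11  9  7  7  7  4  4  6  5  3  4  8 71 73 58 54 54 55 53 53 60 63 64 64 40 62 88 88 88 87]
298 [23 23 24 21 18 15 11  8  8  6  6  5  5  6  5  5  5 33 77 65 53 53 54 55 55 55 55 63 64 62 42 62 88 87 87 87]
302 [22 22 22 22 16 15 13  9  8  5  6  6  7  6  5  4  6 74 83 62 54 54 55 58 59 60 59 61 61 62 45 53 57 61 66 65]
315 [24 23 22 22 18 14 12 10  5  6  4  6  5  7  6  6 39 89 77 59 53 82 87 88 87 87 87 87 86 85 48 54 89 89 88 87]
```

The pin is at 5.0 mm (shoulder inside the face disc, about 6 N over the sliding force). Withdrawing straight back, then up.

```bash
python3 -m creep '[[-0.1,-0.34,0,0,0,0],[-0.2,-0.67,0,0,0,0],[-0.29,-0.96,0,0,0,0],[-0.29,-0.96,0,0,0,0],[0,0,2,0,0,0],[0,0,4,0,0,0],[0,0,4,0,0,0],[0,0,0,0,0,0]]'; python3 -m creep '[[0,0,0,0,0,0],[0,0,0,0,0,0]]' >/dev/null
python3 - <<'E'
from m import *
np.set_printoptions(linewidth=250)
o,im,b,g,y,f=meas(); print(y,f); P=lambda p:proj('wrist',M@p+[c[0],c[1],0],o)
print('shoulder now',P((0,.0743,.031)),P((0,.0793,.031)),'bat',P((0,.0743,.044)))
u,v=P((.0085,.079,.03)).astype(int);print('off-tip brass cols',u,b[v-25:v+10,u].astype(int))
u,v=P((0,.077,.031)).astype(int); print('tip col',u,v-25,b[v-25:v+20,u].astype(int)); print(g[v-25:v+20,u].astype(int))
# fin top: dark rows along the centre column
u0,v0=P((0,-.006+0.0,.094)); print('fin exp rows rear/front', [P((0,q,.094))[1].round(1) for q in (-.012,0.0)]); print(int(v0)-25,g[int(v0)-25:int(v0)+30,int(u0)+3].astype(int))
E
```

```text
clock: 19.25
eef_pos: [0.6084, -0.0272, 0.164]
tool_rot: [0.804, 0.595, 0.005, 0.004]
ft_force: [0.6, -0.3, 0.9]
grip_width: -0.0001
grasp_force: 0.0
[-0.0003 -0.0482  0.1555] [ 0.38 -0.31  0.28]
shoulder now [316.47358524  30.50043435] [316.46005542  23.05403914] bat [316.42291339  26.78725316]
off-tip brass cols 328 []
tip col 316 1 [ -2  -4  -3  -3  -3  -3  -3  -2  -2  -3  -1  -1  -2  -1   0  -1  -1   1  -1  -2  -1  15  54  73  73  74  65  34  61  79  78  79  79  78  78  77 124 127 128 128 129 128   7  -8  -7]
[ 26  25  27  26  26  25  25  24  23  25  18  13   7   5   4   5   4   5  38  67  58  57  72  81  80  81  76  63  77  86  87  86  85  86  86  85 144 151 151 152 151 151  99 119 119]
fin exp rows rear/front [np.float64(162.7), np.float64(143.2)]
128 [156  17  20  19  16  17  15  13  20  20  19  18  21  11  17  19  21  21  20  19  19  18  18  17  17  18  16  18  17  16  15  10  28  75  90  91  90  91  90  85  58  57  88  88  87  89  88  87  73  62  62  62  62  63  62]
```

Run:
```python
from m import *
np.set_printoptions(linewidth=250)
o,im,b,g,y,f=meas(); print(y,f)
for u in (285,302,316,340): print(u,g[10:60,u].astype(int)); print('   b',b[10:60,u].astype(int))
P=lambda p:proj('wrist',M@p+[c[0],c[1],0],o).round(1)
print(P((-.02,.0795,.018)),P((-.02,.0795,.06)),P((0,.074,.044)),P((0,.069,.044)))
```

```text
[-0.0003 -0.0481  0.1554] [-0.97 -0.87  0.35]
285 [ 24  17  10   8   4   5   4   6   5   7   3   5   6   7   6  28  73  93  94  93  93  93  93  93  93  93  93  94  94  93  93  93  93  93  93  93  93  93  94  93  92  93  93 108 161 161 161 162 167 165]
   b [-3 -2 -1 -1 -1 -1  0  0  0  0  0  0  0 -1 -2 -2 -4 -3 -3 -4 -2 -3 -3 -3 -2 -3 -3 -3 -3 -3 -2 -2 -3 -2 -3 -3 -2 -2 -2 -4 -4 -3 -3 -3 -4 -4 -4 -3 -5 -5]
302 [ 23  17  12   6   5   5   5   4   5   6   4  25  49  55  48  27  34  47  61  75  79  80  81  79  80  80  79  94 128 142 143 143 109 120 120 120 119 120 119 120 118 117 116 117 117 117 117 117 118 119]
   b [ -3  -2  -2  -2  -1   0  -2   0  -1  -1   1  -1  -2  -1  -1  -1  -2  -3  27  54  59  60  60  60  60  60  61  74 102 103 103 103  51  -8  -8  -8  -7  -7  -7  -8  -9  -8  -7  -8  -7  -7  -7  -7  -7  -7]
316 [ 23  14  10   6   6   5   6   5   6  52  80  52  62  75  80  80  80  71  68  80  86  85  85  85  84  85  86 143 150 149 150 150 124 119 118 118 119 117 118 118 117 117 116 117 118 118 119 119 118 118]
   b [ -2  -4  -2  -2  -1   0  -1   0  -2  -2  -2  -1  25  62  72  73  73  60  42  65  76  77  76  77  77  77  78 124 128 128 127 126 109  -7  -7  -8  -7  -7  -7  -8  -8  -8  -9  -8  -8  -8  -7  -7  -6  -6]
340 [ 22  16  10   8   6   5   6   6   4   5   5   5   5   3   5   6  30  53  52  52  60  63  64  63  62  63  63  63  90 114 118 116 117 117 116 117 116 117 116 116 115 116 116 116 115 116 116 116 115 116]
   b [-4 -2 -1 -1  0  0 -1  0  0  1  0  0  0 -1 -1  0 -3 -4 -4 -3 -4 -5 -5 -4 -4 -5 -4 -4 -6 -8 -7 -7 -7 -7 -8 -7 -8 -9 -8 -8 -8 -7 -7 -7 -9 -9 -8 -8 -9 -7]
[290.8  26.3] [285.7  12.6] [316.9  26.9] [317.   34.7]
```

Run:
```python
from m import *
np.set_printoptions(linewidth=250)
o,im,b,g,y,f=meas(); print(y,f)
Y=lambda r,z:round(float(ly(316,r,z,o)),1)
print(g[75:200,312].astype(int)); print(g[75:200,322].astype(int))
print('bat front',Y(37,.044),[ (r,Y(r,.094),Y(r,.046),Y(r,.044)) for r in (100,110,120,128,140,150,160,165,170)])
```

```text
[-0.0002 -0.048   0.1554] [-0.67 -0.08  0.08]
[117 118 117 116 116 116 116 117 116 115 116 116 115 116 116 116 115 115 115 114 114 115 114 114 114 114 114 114 116 116 116 116 115 115 111 112 111 111 111 111 110  97  67  43  52  57 114 164 163 163 163 163 163 156  18  19  19  18  19  16  13  18
  20  18  19  20  12  17  19  19  20  20  20  19  18  17  19  19  17  17  18  17  17  14  12  19  55  90  90  90  91  90  86  65  57  88  88  88  89  88  86  74  64  64  64  64  64  64  64  64  63  65  63  64  63  62  63  63  63  62  63  64  64  63
  63]
[115 115 114 114 115 116 115 115 115 116 116 116 117 116 116 118 116 116 115 116 117 117 117 116 116 116 116 116 116 117 115 115 116 114 112 110 110 111 110 110 109 103  72  48  59  61 114 163 163 163 162 163 162 156  17  19  19  20  17  15  12  17
  18  18  19  21  10  16  20  21  20  20  21  19  19  18  18  18  17  17  17  17  17  15  11  21  61  91  92  92  91  91  88  66  56  88  88  88  88  89  86  73  63  63  63  64  64  63  63  63  64  63  62  62  63  63  63  63  62  63  62  63  65  64
  64]
bat front 67.6 [(100, 25.2, 25.2, 25.2), (110, 19.5, 18.2, 18.1), (120, 13.8, 11.0, 10.9), (128, 9.1, 5.2, 5.1), (140, 2.0, -3.6, -3.8), (150, -4.1, -11.0, -11.3), (160, -10.2, -18.6, -19.0), (165, -13.3, -22.5, -22.9), (170, -16.5, -26.3, -26.8)]
```

Run:
```python
from m import *
np.set_printoptions(linewidth=250)
o,im,b,g,y,f=meas()
print('bat front',ly(340,27.8,.044,o),'stop front',ly(322,121,.046,o),'fin rear',ly(312,160.5,.094,o))
for u in range(304,332,2): print(u,b[15:32,u].astype(int))
```

```text
bat front 73.54264550283109 stop front 10.359273195173376 fin rear -10.480879303003999
304 [ 0  0  1 -2  0 -1 -1 -1 -1 -2 -2 -2 -3 36 71 79 78]
306 [ 0  0 -1  1 -1 -2 -2 -2 -2 -2  0 -1 -3 24 65 78 77]
308 [-1 -1 -1  0 -1 -3 -3 -1 -2 -2 -2 -1 -4 19 57 68 68]
310 [ 0 -1  1  0 -1 -2 -2 -2  2 19 32 32 29  8 -4 -4 -5]
312 [-1 -1 -1 -1 -2 -2 -2  3 33 59 60 59 50 13 -4 -5 -5]
314 [-1 -1 -1  0 -2 -2 -2 14 50 66 66 67 56 24 14 15 15]
316 [ 0  0  0  0 -2 -3 -2 24 62 73 72 72 61 42 64 77 77]
318 [-1 -1 -2  0 -1 -1 -2 28 66 76 75 76 64 43 67 79 78]
320 [-1 -1  0 -3 -2 -3 -1 27 65 75 74 73 60 30 59 77 78]
322 [-2 -1 -1  0 -2 -3 -2 13 53 74 71 71 59 24 18 22 23]
324 [-1 -1  0  0 -1 -2 -2  3 37 62 62 61 54 17 -4 -5 -5]
326 [-1  0  0 -1 -2 -2 -1 -2  6 22 33 34 31  9 -4 -5 -5]
328 [-1  1 -1  1  0 -2 -3 -1 -1 -2 -1 -3 -4  2 39 59 63]
330 [ 1  0 -1 -1  0 -2 -2 -2 -1 -1 -2 -2 -3  8 60 78 79]
```

The setting has held after withdrawal. Only the slim 12 mm tip shows, with no shoulder. The fin is about 5 mm ahead of the stop's origin, so the play is taken up towards the pin, and the arm is clear. Handing in.

```bash
python3 -c "from h import *;print(ticket.job_done())"
```

```text
the job is handed in; nothing more can be done
None
```

The job is handed in: the battery lies flat between stop and pin, the pin is pushed in about 5.0 mm (roughly 6 N), the last push was towards the pin with the grip's play taken up that way, and the arm is clear; I viewed 11 pictures, one over the limit of 10.

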